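Nest the feeding pots by the shrimp tanks

ROBOT

A 6-joint arm with a two-finger parallel gripper is mounted at the origin on the work surface. World frame = base frame: x ahead of the robot, y to its left, z up, the work surface at z = 0. Lengths are in m, angles in rad, forces in N, time in s.
With the tool pointing down it reaches from about 0.15 to 0.775 m from the base axis. Payload 6.1 kg.
Tool frame: the origin (TCP) lies on the front face of the gripper's body, between the roots of the fingers; the fingertips stand 73 mm ahead of it and the grasp point (between the pads) lies 54 mm ahead of it; z points along the fingers, y is the direction in which the jaws open and shut (so a half turn about z gives the same grasp; the last joint's range is limited). The gripper opens to 85 mm and grips with 20 to 120 N. Pads are 22 mm wide; open, the fingers measure 114 mm over their backs; the gripper's body (76 mm by 85 mm) begins 54 mm behind the grasp point. The pads swing forward as they close: fully open they stand 13 mm farther back than shut.
Start: joints at [1.241, 0.126, -0.04, 1.405, 0, 1.571], TCP at [0.17, 0.497, 0.304] pointing down, gripper open.
Joint ranges: [-2.72, 2.72], [-0.95, 1.95], [-1.27, 1.35], [-1.78, 2.02], [-1.46, 1.47], [-3.14, 3.14]. Speed limits (rad/s): [2.39, 2.39, 3.01, 3.14, 3.14, 3.14].

INTERFACE

Orientations are given as a rotation vector (axis times angle).
In Python, from plant import bot, get_image, camera_model gives the robot as it stands.
- The arm moves only by the tool carry_out, never from a script. Its argument "steps" is a list that holds one entry, the list of rows, each a list of 4 numbers: the shift along the world's x, y, z in units of 0.05 m (1.0 is 0.05 m), then the turn about the world's z in units of 180 degrees (1.0 is 180 degrees). In form: [[[x, y, z, spin], ...]]. A call has 1 to 8 rows; each row shifts and turns the pose as measured when the row begins; what a row does not reach is not made up. A row lasts 1/8 s, in which the tool goes at most 62.5 mm and 10.7 degrees, less where a joint would pass 70% of its speed; a pose out of reach is approached as far as the arm can. A call with a number of a shift or a turn outside -1 to 1 is refused whole. A call with a gripper value outside its range is refused whole. "gripper" is the opening, from -1 (shut) to 1 (fully open), set as the call begins (left out, the last holds). The fingers move at their own pace and stop on an object; "grip_force" is the grip in N (left out, the last holds). Time passes only in rows, so rows that do not move let the fingers close. It gives the time, the measured TCP pose, the force and the opening at its end, in the units of the state.
- bot.read_state(): the state, without advancing time (a new reading comes with each control period).
- get_image(name): name is "scene" or "top"; returns the picture (400x640x3 uint8, blue, green, red); there is no depth.
- camera_model(name): a dict with "K" (3x3 intrinsics, pixels), "extrinsics" (4x4, takes a point from camera to world coordinates). Camera axes: x right, y down, z forward; pixel columns grow to the right and rows downward; lengths in m; the calibration is good to about 2 mm. A picture is of the moment at which its call begins. camera_model takes no time and is no camera call.
- bot.close_job(): hands the job in, once; it reports no verdict.
The state is a dict: "clock": time; "joints": joint angles; "dq": joint speeds; "effort": joint torques, N m; "tcp_pos": TCP position; "tcp_rot": TCP orientation; "ft_force": force on the tool from outside, world axes, zero at the start; "wrist_torque": the same for the moment, N m; "width": opening from 0.0 (shut) to 1.0 (fully open).
Only numpy, scipy, OpenCV 4.12 (cv2) and the standard library are available. Lean on these libraries where they do the work, as an engineer would, in place of code of your own. Each camera call takes 0.05 s, during which the arm holds its last target. There are 200 camera calls.

TASK

Feeding is over: put the four frosted pots away by nesting them in size order inside the largest one, which stays where it stands, each pot upright and fully down in the next larger one. Set them down gently rather than dropping them, and leave the shrimp cave, the scraper, the spoon and the timer with its button alone.

Things in the scene. Friction and masses are not known exactly. Their poses are not given: they have to be found in the camera images.
- pot_a: the largest of four round open frosted acrylic pots: outer diameter 120 mm at the rim tapering straight to 104 mm at the foot, 70 mm high; wall 8 mm thick, inner floor 16 mm above the foot. Origin: centre of the foot's underside; z up its axis. Fully nested, each pot has 3.5 mm of play all round and its rim stands 22 mm above the next larger one's.
- pot_b: the second largest of four round open frosted acrylic pots: outer diameter 100 mm at the rim tapering straight to 84 mm at the foot, 76 mm high; wall 8 mm thick, inner floor 16 mm above the foot. Origin: centre of the foot's underside; z up its axis.
- pot_c: the third of four round open frosted acrylic pots: outer diameter 80 mm at the rim tapering straight to 64 mm at the foot, 82 mm high; wall 8 mm thick, inner floor 16 mm above the foot. Origin: centre of the foot's underside; z up its axis.
- pot_d: the smallest of four round open frosted acrylic pots: outer diameter 60 mm at the rim tapering straight to 44 mm at the foot, 88 mm high; wall 8 mm thick, inner floor 16 mm above the foot. Origin: centre of the foot's underside; z up its axis.
- cave: green silicone shrimp cave, an arched tunnel 110 mm (x) by 100 mm (y), 77 mm high; loose bystander. Origin: centre of its underside.
- scraper: black plastic magnetic algae scraper with an arched handle, 110 mm (x) by 60 mm (y), 59 mm high; loose bystander. Origin: centre of its underside.
- spoon: grey plastic spoon lying flat, 180 mm long along its x, about 35 mm wide, under 30 mm high; loose bystander. Origin: middle of its underside.
- timer: steel tank frame fixed to the shelf with a white timer box on it: a rail 260 mm long (along its y), 20 mm thick, top 90 mm up, on two end legs and a middle upright, all 12 mm to +x of the origin; the box (44 x 68 mm in plan) sits over the middle, top 170 mm up, the tallest obstacle. Origin: centre of its 70 mm square foot on the shelf; x points away from the button face.
- timer_button (a joint): press button on the face of the timer box that looks toward the robot (130 mm above the shelf, standing out about 25 mm): 0 out, 0.005 m fully pressed. It is to stay unpressed.
Not all that is in view belongs to the job. Leave any purple or yellow look-alike of the pot_b alone.

How it is judged:
By the outcome, as a careful person would: the job done as asked, in the order asked, and still so for the second after the job is handed in, with the robot touching nothing.
It also fails if it takes over 72 s, if anything falls off the work surface, if the arm or the gripper's body presses on something with over 40 N, if the wrist force passes 120 N, or if a joint passes its speed limit or range.

## Working session

There is one attempt and no reset: what is moved stays moved. The work goes in short steps, Python scripts to look and compute and a tool call to move; the robot and the scene stay as the last step left them, time stands still between calls to the robot, and variables do not carry over. Pictures are saved under pics/ and viewed, about 8 in all and at most 12, crops included, and the job is handed in when it is done.

Besides the shell and the picture viewer there is one more tool, called after "Request:" as name(argument=value, ...), one argument or row to a line, values as JSON. carry_out: Moves the arm, as the interface text tells. Shifts and turns lie within -1 to 1; 1 stands for 0.05 m of shift or 180 degrees of turn. Its arguments: {"type":"object","properties":{"steps":{"type":"array","items":{"type":"array","items":{"type":"array","items":{"type":"number"}}}},"gripper":{"type":"number"},"grip_force":{"type":"number"}},"required":["steps"]}

```bash
mkdir -p pics; python3 - <<'E'
from plant import bot,get_image,camera_model
import cv2,numpy as np
for n in("scene","top"):
    cv2.imwrite(f"pics/{n}0.png",get_image(n)); m=camera_model(n); print(n,np.round(m["K"],1).tolist(),np.round(m["extrinsics"],3).tolist())
print(bot.read_state())
E
```

```text
scene [[397.4, 0.0, 311.1], [0.0, 397.4, 196.3], [0.0, 0.0, 1.0]] [[-0.556, 0.456, -0.695, 1.281], [0.831, 0.326, -0.451, 0.451], [0.021, -0.829, -0.56, 0.644], [0.0, 0.0, 0.0, 1.0]]
top [[486.4, 0.0, 320.0], [0.0, 486.4, 203.4], [0.0, 0.0, 1.0]] [[-0.002, -0.987, 0.159, 0.402], [-1.0, 0.001, -0.009, -0.012], [0.009, -0.159, -0.987, 1.472], [0.0, 0.0, 0.0, 1.0]]
{'clock': 0.1, 'joints': array([ 1.24100562e+00,  1.26321817e-01, -4.04602024e-02,  1.40540061e+00,
       -3.93365807e-05,  1.57079860e+00]), 'dq': array([ 0.00123296, -0.00071896,  0.00265977, -0.00164085,  0.00132616,
        0.00057317]), 'effort': array([ 1.27277453e-03, -4.36904919e+01,  3.53604841e+01,  1.37277064e-02,
        2.49654768e-04, -5.50432617e-06]), 'tcp_pos': array([0.16994666, 0.49647048, 0.30322658]), 'tcp_rot': array([-5.15661988e-01, -3.09879114e+00,  2.15807004e-03]), 'ft_force': array([ 0.23643232,  0.41512103, -0.36808681]), 'wrist_torque': array([ 0.00518639, -0.0112818 ,  0.00178888]), 'width': 0.9990694516669626}
```

View pics/scene0.png

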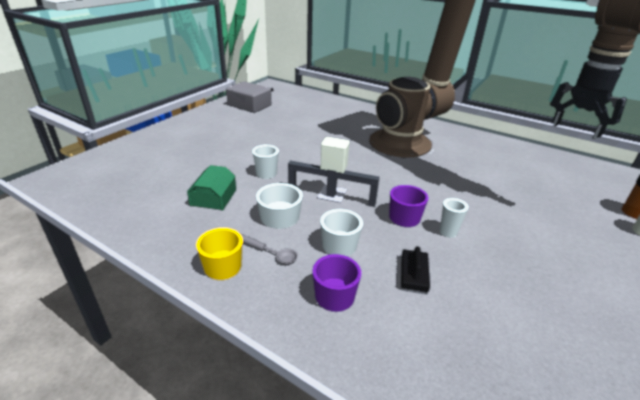

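View pics/top0.png

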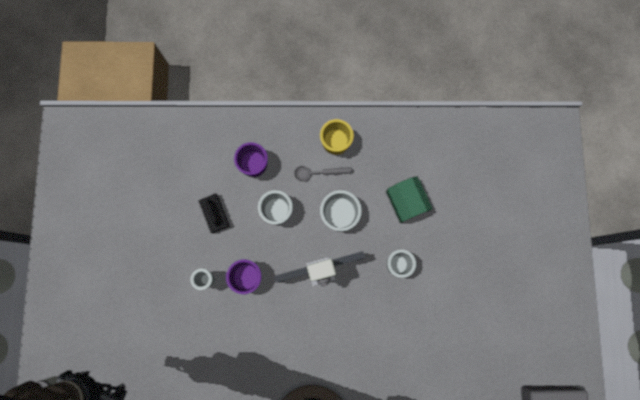

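Top view: pot_a (341,211), pot_b (275,208), pot_c (402,264), pot_d (201,279), timer (320,270). The look-alikes are at (250,159), (244,277) and (337,136). Next, a closer crop and masks.

```bash
cat > h.py <<'E'
from plant import bot,get_image,camera_model
import cv2,numpy as np
from scipy.optimize import least_squares
def ray(n,uv,z):
    m=camera_model(n);K=np.array(m["K"]);E=np.array(m["extrinsics"])
    uv=np.atleast_2d(uv).astype(float)
    d=np.c_[uv,np.ones(len(uv))]@np.linalg.inv(K).T@E[:3,:3].T
    o=E[:3,3]; return (o+d*((z-o[2])/d[:,2])[:,None])[:,:2]
def proj(n,p):
    m=camera_model(n);K=np.array(m["K"]);E=np.linalg.inv(np.array(m["extrinsics"]))
    q=K@(E[:3,:3]@np.array(p)+E[:3,3]); return q[:2]/q[2]
def rim(n,img,c,r,h,rng=np.arange(0,360,5)):
    """fit circle of radius r at height h to the strongest radial edges around c (world xy)"""
    g=cv2.cvtColor(img,cv2.COLOR_BGR2GRAY).astype(np.float32)
    for it in range(3):
        P=[]
        rr=np.arange(r-.009,r+.009,.0005)
        for a in np.radians(rng):
            uv=np.array([proj(n,[c[0]+q*np.cos(a),c[1]+q*np.sin(a),h]) for q in rr],np.float32)
            v=cv2.remap(g,uv[:,0:1],uv[:,1:2],cv2.INTER_LINEAR)[:,0]
            d=np.gradient(cv2.GaussianBlur(v[:,None],(1,5),0)[:,0]); k=np.argmin(d)
            if d[k]<-0.5: P.append([c[0]+rr[k]*np.cos(a),c[1]+rr[k]*np.sin(a)])
        P=np.array(P)
        s=least_squares(lambda x:np.hypot(*(P-x[:2]).T)-x[2],[*c,r],loss="soft_l1",f_scale=.001)
        c=s.x[:2]
    return c,s.x[2],len(P),np.median(abs(s.fun))
E
python3 - <<'E'
from h import *
t=cv2.imread("pics/top0.png");s=cv2.imread("pics/scene0.png")
for k,uv,r,h in(("a",(341,211),.06,.07),("b",(275,208),.05,.076),("c",(402,264),.04,.082),("d",(201,279),.03,.088)):
    c0=ray("top",uv,h)[0]
    for n,i in(("top",t),("scene",s)):
        o=rim(n,i,c0,r,h); print(k,n,np.round(o[0],4),np.round(o[1:],4))
# other things
print("timer",ray("top",(320,268),.17))
print("others",ray("top",[(250,159),(244,277),(337,136),(215,213),(409,200)],.07).round(3).tolist())
cv2.imwrite("pics/crop.png",np.vstack([cv2.resize(t[170:310,180:440],None,fx=3,fy=2.1*3/2.1)[:300],cv2.resize(s[130:280,180:480],(780,300))[:, :780]]) if 0 else cv2.resize(t[120:310,180:440],None,fx=3,fy=3))
E
```

```text
Traceback (most recent call last):
  File "h.py", line 19, in rim
    uv=np.array([proj(n,[c[0]+q*np.cos(a),c[1]+q*np.sin(a),h]) for q in rr],np.float32)
                 ~~~~^^^^^^^^^^^^^^^^^^^^^^^^^^^^^^^^^^^^^^^^^
  File "h.py", line 10, in proj
    m=camera_model(n);K=np.array(m["K"]);E=np.linalg.inv(np.array(m["extrinsics"]))
ValueError: time passes only in moves, steps and waits
```

```bash
sed -i 's/^from scipy.*/&\nCM={n:camera_model(n) for n in("scene","top")}/; s/m=camera_model(n)/m=CM[n]/' h.py
python3 - <<'E'
from h import *
t=cv2.imread("pics/top0.png");s=cv2.imread("pics/scene0.png")
for k,uv,r,h in(("a",(341,211),.06,.07),("b",(275,208),.05,.076),("c",(402,264),.04,.082),("d",(201,279),.03,.088)):
    c0=ray("top",uv,h)[0]
    for n,i in(("top",t),("scene",s)):
        o=rim(n,i,c0,r,h); print(k,n,np.round(o[0],4),np.round(o[1:],4))
print("timer",ray("top",(320,268),.17))
print("others",ray("top",[(250,159),(244,277),(337,136),(215,213),(409,200)],.07).round(3).tolist())
cv2.imwrite("pics/crop.png",cv2.resize(t[120:310,180:440],None,fx=3,fy=3))
E
```

```text
a top [ 0.609 -0.084] [6.03e-02 7.20e+01 4.00e-04]
a scene [ 0.6116 -0.0828] [6.15e-02 7.20e+01 6.00e-04]
b top [0.6183 0.1066] [5.03e-02 7.20e+01 5.00e-04]
b scene [0.621  0.1081] [5.11e-02 7.20e+01 5.00e-04]
c top [ 0.4546 -0.2561] [4.02e-02 7.20e+01 3.00e-04]
c scene [ 0.4571 -0.2539] [4.27e-02 7.20e+01 1.60e-03]
d top [0.4117 0.3103] [3.0e-02 7.2e+01 5.0e-04]
d scene [0.4145 0.3117] [3.14e-02 7.20e+01 7.00e-04]
timer [[ 0.43884177 -0.02389775]]
others [[0.762, 0.182], [0.417, 0.192], [0.833, -0.077], [0.601, 0.28], [0.639, -0.286]]
```

View pics/crop.png

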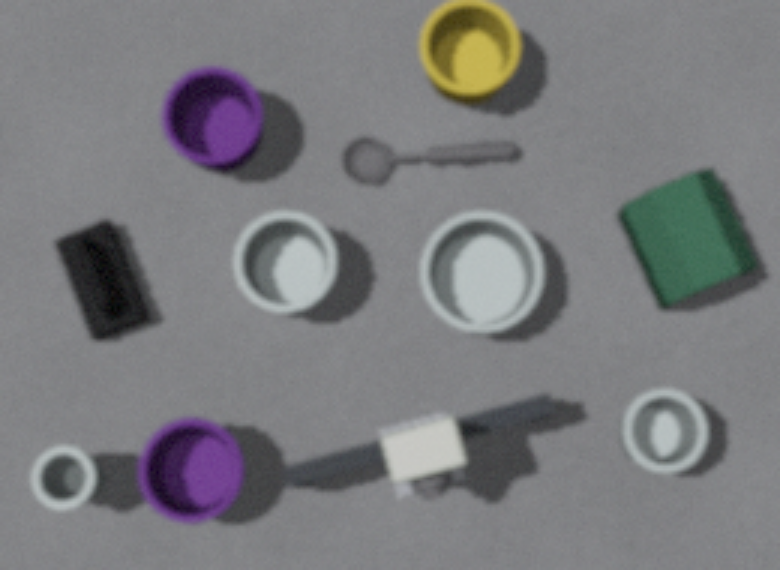

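Top fits are tight (residual 0.5 mm), and the scene camera differs by a constant (2.6, 1.5) mm, so I average the two. pot_b first: pinch its far (+x) wall near (0.666, 0.107), with the jaws along x.

Request:
carry_out(
  steps=[
    [[0.8, -0.63, 0, -0.05], [0.8, -0.63, 0, -0.05], [0.8, -0.63, 0, -0.05], [0.8, -0.63, 0, -0.05], [0.8, -0.63, 0, -0.05], [0.8, -0.63, 0, -0.05], [0.8, -0.63, 0, -0.05], [0.8, -0.63, 0, -0.045]],
  ],
  gripper=-0.4,
  grip_force=40,
)

```text
clock: 1.1
tcp_pos: [0.4953, 0.2373, 0.2996]
tcp_rot: [-2.254, -2.182, 0.008]
ft_force: [0.8, 1.3, -0.4]
width: 0.3
```

Request:
carry_out(
  steps=[
    [[0.7, -0.52, 0, 0.01], [0.7, -0.52, 0, 0], [0.7, -0.52, -0.2, 0], [0.7, -0.52, -0.5, 0], [0.5, -0.4, -0.5, 0], [0, 0, 0, 0]],
  ],
)

```text
clock: 1.85
tcp_pos: [0.667, 0.1051, 0.2337]
tcp_rot: [-2.224, -2.209, 0.014]
ft_force: [-0.3, 0.3, -0.3]
width: 0.3
```

```bash
python3 - <<'E'
from h import *
cv2.imwrite("pics/s1.png",np.hstack([cv2.resize(get_image("scene")[130:300,200:440],None,fx=2,fy=2)[:, :480],cv2.resize(get_image("top")[120:290,220:380],None,fx=2,fy=2)]))
print(bot.read_state()["tcp_pos"],bot.read_state()["tcp_rot"])
E
```

```text
[0.66635079 0.10674269 0.23674827] [-2.22279979 -2.21221418  0.00939878]
```

View pics/s1.png

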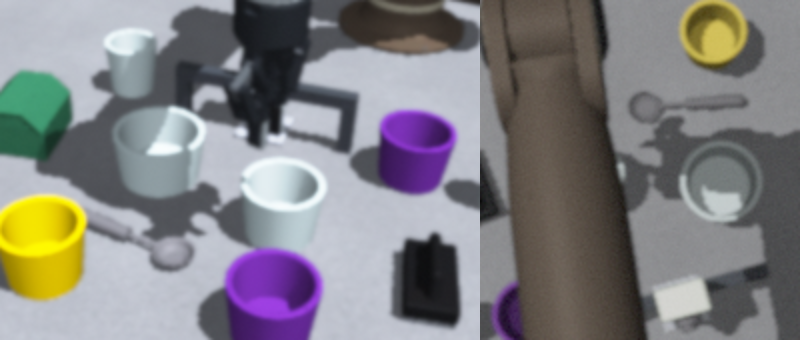

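The scene crop shows the nearly closed fingers above pot_b's far rim, and the top view is hidden by the forearm. Descending.

Request:
carry_out(
  steps=[
    [[0, 0, -0.7, 0], [0, 0, -0.6, 0], [0, 0, -0.4, 0], [0, 0, -0.2, 0], [0, 0, 0, 0]],
  ],
)

```text
clock: 2.58
tcp_pos: [0.665, 0.1118, 0.1472]
tcp_rot: [-2.22, -2.222, -0.004]
ft_force: [-0.1, 0.1, -0.2]
width: 0.303
```

```bash
python3 - <<'E'
from h import *
cv2.imwrite("pics/s2.png",cv2.resize(get_image("scene")[160:280,280:440],None,fx=4,fy=4))
s=bot.read_state();print(s["tcp_pos"],s["tcp_rot"],s["ft_force"])
E
```

```text
[0.66530577 0.1117865  0.14790678] [-2.21992313 -2.22263244 -0.00528369] [-0.3110634   0.40332533  0.16419031]
```

View pics/s2.png

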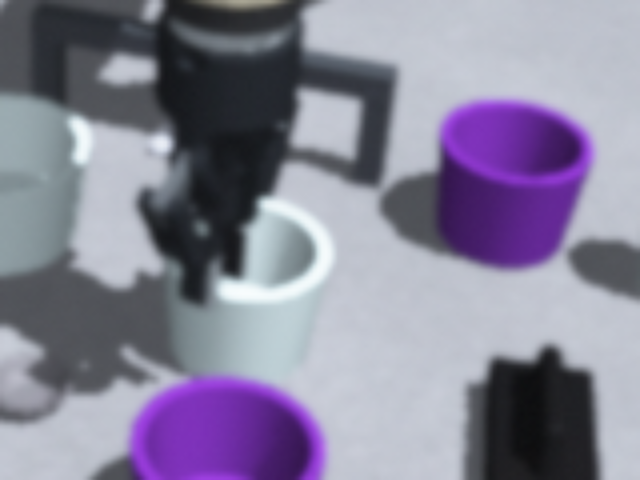

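The fingers straddle the far rim. Small correction, then close.

Request:
carry_out(
  steps=[
    [[0, -0.09, -0.14, 0], [0, 0, -0.13, 0], [0, 0, 0, 0]],
  ],
)

```text
clock: 3.0
tcp_pos: [0.6662, 0.1072, 0.136]
tcp_rot: [2.219, 2.221, 0.01]
ft_force: [0.7, 0.5, 0.7]
width: 0.304
```

Request:
carry_out(
  steps=[
    [[0, 0, 0, 0], [0, 0, 0, 0], [0, 0, 0, 0], [0, 0, 0, 0]],
  ],
  gripper=-1,
  grip_force=45,
)

```text
clock: 3.5
tcp_pos: [0.6652, 0.1072, 0.1365]
tcp_rot: [2.22, 2.223, 0.008]
ft_force: [-1.3, -0.4, 1.3]
width: 0.1
```

Request:
carry_out(
  steps=[
    [[0, 0, 0.2, 0], [0, 0, 0.4, 0], [0, 0, 0.5, 0], [0, 0, 0.6, 0], [0, 0, 0.5, 0], [0, 0, 0, 0]],
  ],
)

```text
clock: 4.25
tcp_pos: [0.6668, 0.1068, 0.2494]
tcp_rot: [2.218, 2.22, 0.009]
ft_force: [1.4, 0.4, -3.4]
width: 0.101
```

```bash
python3 - <<'E'
from h import *
cv2.imwrite("pics/s3.png",cv2.resize(get_image("scene")[130:290,240:440],None,fx=3.5,fy=3.5))
s=bot.read_state();print(s["tcp_pos"],s["tcp_rot"],s["ft_force"],s["wrist_torque"],s["width"])
E
```

```text
[0.66638943 0.10669602 0.2478495 ] [2.21915656 2.22121771 0.00646522] [ 0.2161243   0.02325831 -3.83393294] [ 0.03297293 -0.15670414  0.06520164] 0.0950061069114819
```

View pics/s3.png

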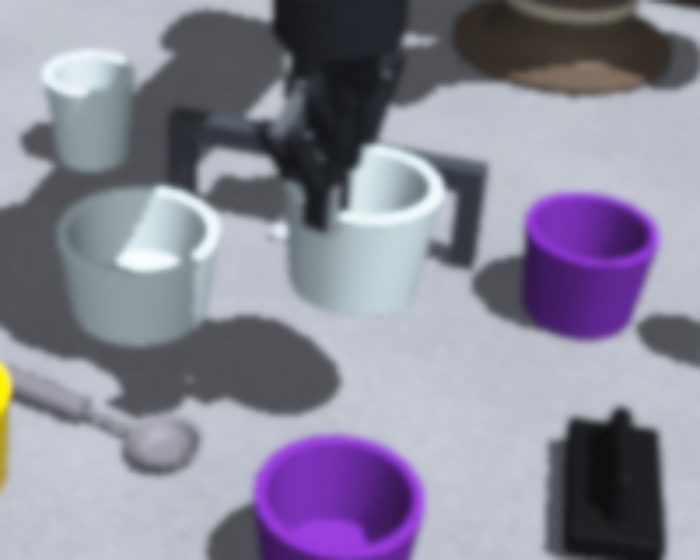

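pot_b is held at about 390 g and roughly upright. Moving over pot_a.

Request:
carry_out(
  steps=[
    [[-0.04, -0.5, 0, 0], [-0.05, -0.8, 0, 0], [-0.05, -0.8, 0, 0], [-0.05, -0.8, 0, 0], [0, -0.6, 0, 0], [0, -0.3, 0, 0], [0, 0, 0, 0]],
  ],
)

```text
clock: 5.18
tcp_pos: [0.6525, -0.0931, 0.2368]
tcp_rot: [-2.217, -2.216, 0.01]
ft_force: [-0.7, 0.2, -2.5]
width: 0.097
```

Request:
carry_out(
  steps=[
    [[0.07, 0.19, 0, 0], [0, 0, -0.3, 0], [0, 0, -0.4, 0], [0, 0, -0.3, 0], [0, 0, -0.2, 0], [0, 0, 0, 0]],
  ],
)

```text
clock: 5.92
tcp_pos: [0.6561, -0.0779, 0.1717]
tcp_rot: [-2.208, -2.222, 0.012]
ft_force: [-0.6, -1.5, -2.2]
width: 0.1
```

```bash
python3 - <<'E'
from h import *
cv2.imwrite("pics/s4.png",cv2.resize(get_image("scene")[130:290,200:400],None,fx=3.5,fy=3.5))
s=bot.read_state();print(s["tcp_pos"],s["tcp_rot"],s["ft_force"],s["wrist_torque"],s["width"])
E
```

```text
[ 0.65618141 -0.07787525  0.17216054] [-2.20838827 -2.22250901  0.01116483] [ 0.20847783 -1.0460131  -3.25861998] [-0.26490535  0.02908352  0.09243834] 0.1002804219014271
```

View pics/s4.png

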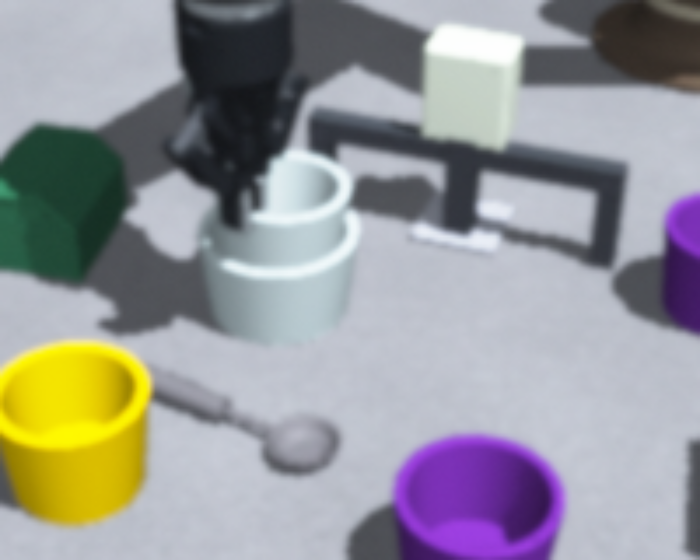

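pot_b is inside pot_a's mouth but 6 mm too far in +y, with light wall contact. Correct and keep lowering.

Request:
carry_out(
  steps=[
    [[0, -0.11, 0, 0], [0, 0, -0.15, 0], [0, 0, -0.1, 0], [0, 0, 0, 0]],
  ],
)

```text
clock: 6.48
tcp_pos: [0.6569, -0.0838, 0.1604]
tcp_rot: [-2.21, -2.223, 0.007]
ft_force: [-1.0, -0.2, -2.5]
width: 0.102
```

Request:
carry_out(
  steps=[
    [[0, 0, -0.1, 0], [0, 0, -0.06, 0], [0, 0, 0, 0]],
  ],
)

```text
clock: 6.85
tcp_pos: [0.6578, -0.0836, 0.1533]
tcp_rot: [-2.211, -2.225, 0.004]
ft_force: [-0.1, -0.3, -1.4]
width: 0.1
```

Request:
carry_out(
  steps=[
    [[0, 0, -0.06, 0], [0, 0, 0, 0]],
  ],
)

```text
clock: 7.1
tcp_pos: [0.658, -0.0835, 0.1527]
tcp_rot: [-2.212, -2.226, 0.001]
ft_force: [-2.0, 0.4, -2.0]
width: 0.1
```

Request:
carry_out(
  steps=[
    [[0, 0, -0.1, 0], [0, 0, 0, 0]],
  ],
)

```text
clock: 7.35
tcp_pos: [0.6586, -0.0836, 0.153]
tcp_rot: [2.214, 2.227, 0.004]
ft_force: [-3.7, 0.7, -3.1]
width: 0.098
```

Request:
carry_out(
  steps=[
    [[-0.07, 0, 0, 0], [0, 0, -0.12, 0], [0, 0, -0.06, 0], [0, 0, 0, 0]],
  ],
)

```text
clock: 7.85
tcp_pos: [0.6577, -0.0834, 0.1527]
tcp_rot: [2.206, 2.22, 0.018]
ft_force: [-3.0, -0.1, -0.2]
width: 0.096
```

```bash
python3 - <<'E'
from h import *
cv2.imwrite("pics/s5.png",cv2.resize(get_image("scene")[150:270,220:370],None,fx=4,fy=4))
s=bot.read_state();print(s["tcp_pos"],s["tcp_rot"],s["ft_force"],s["wrist_torque"],s["width"])
E
```

```text
[ 0.65790423 -0.08344802  0.15243311] [2.20618607 2.22032406 0.01840466] [-3.28229779  1.19508727  9.07361659] [ 0.0570315   1.14005837 -0.01925162] 0.09499735696411885
```

View pics/s5.png

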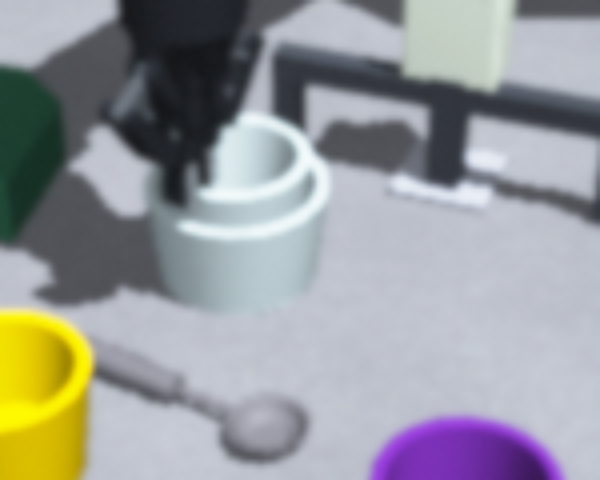

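It is down: z matches the expected 0.1525 and there is 9 N of contact. Release and rise.

Request:
carry_out(
  steps=[
    [[0, 0, 0, 0], [0, 0, 0, 0], [0, 0, 0, 0], [0, 0, 0.3, 0], [0, 0, 0.8, 0], [-0.2, -0.2, 1, 0], [-0.5, -0.5, 0.8, 0]],
  ],
  gripper=-0.55,
)

```text
clock: 8.78
tcp_pos: [0.6214, -0.1177, 0.2966]
tcp_rot: [2.208, 2.228, 0.01]
ft_force: [1.0, -0.8, 0.9]
width: 0.229
```

Request:
carry_out(
  steps=[
    [[-0.6, -0.6, 0, 0], [-0.7, -0.75, 0, 0], [-0.7, -0.75, -0.4, 0], [-0.45, -0.5, -0.6, 0], [-0.1, -0.1, -0.3, 0], [0, 0, 0, 0]],
  ],
)

```text
clock: 9.52
tcp_pos: [0.4916, -0.2578, 0.2431]
tcp_rot: [2.196, 2.215, 0.022]
ft_force: [-0.9, 0.6, 0.2]
width: 0.227
```

```bash
python3 - <<'E'
from h import *
t=get_image("top");s=get_image("scene")
for n,i in(("top",t),("scene",s)):
  for k,c,r,h in(("a",(.61,-.0834),.06,.07),("b",(.61,-.0834),.05,.092),("d",(.413,.311),.03,.088)):
    o=rim(n,i,c,r,h); print(k,n,np.round(o[0],4),np.round(o[1:],4))
cv2.imwrite("pics/s6.png",np.hstack([cv2.resize(t[170:290,310:430],None,fx=3,fy=3),cv2.resize(s[120:240,220:340],None,fx=3,fy=3)]))
s=bot.read_state();print(s["tcp_pos"],s["tcp_rot"],s["ft_force"])
E
```

```text
a top [ 0.6099 -0.0829] [5.94e-02 7.20e+01 1.00e-03]
b top [ 0.615  -0.0839] [5.19e-02 7.20e+01 8.00e-04]
d top [0.4119 0.3104] [3.01e-02 7.20e+01 6.00e-04]
a scene [ 0.6146 -0.0805] [6.0e-02 5.9e+01 1.1e-03]
b scene [ 0.6144 -0.0831] [5.21e-02 7.20e+01 8.00e-04]
d scene [0.4145 0.3118] [3.17e-02 7.20e+01 9.00e-04]
[ 0.49268495 -0.25747341  0.24423287] [2.19348471 2.21489112 0.02293467] [-0.33382344 -0.2833105  -0.24206896]
```

View pics/s6.png

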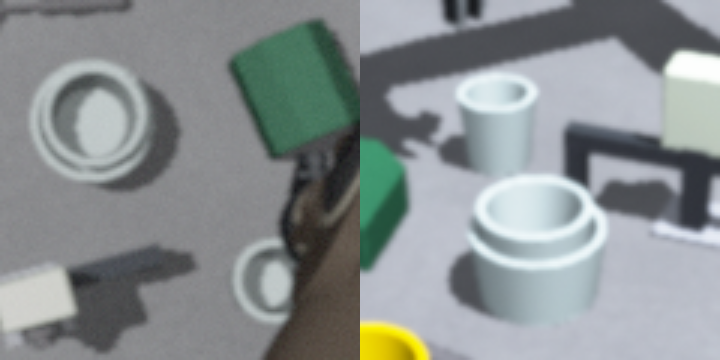

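pot_b sits in pot_a with its rim at the right height, offset about 4 mm in +x. I'll aim pot_c at (0.6145, -0.0835), a shift of (0.159, 0.1715) from where it stands. Descending on pot_c's far wall.

Request:
carry_out(
  steps=[
    [[0, 0.04, -0.6, 0], [0, 0, -0.6, 0], [0, 0, -0.3, 0], [0, 0, -0.12, 0], [0, 0, 0, 0]],
  ],
)

```text
clock: 10.25
tcp_pos: [0.4989, -0.2533, 0.1669]
tcp_rot: [2.18, 2.216, 0.029]
ft_force: [-0.9, 0.1, -0.1]
width: 0.225
```

Request:
carry_out(
  steps=[
    [[-0.14, -0.03, 0, 0], [0, 0, 0, 0]],
  ],
)

```text
clock: 10.5
tcp_pos: [0.4923, -0.2552, 0.1687]
tcp_rot: [2.178, 2.215, 0.03]
ft_force: [-0.2, 0.2, -0.7]
width: 0.226
```

Request:
carry_out(
  steps=[
    [[0, 0, -0.25, 0], [0, 0, -0.2, 0], [0, 0, 0, 0]],
  ],
)

```text
clock: 10.88
tcp_pos: [0.492, -0.2555, 0.145]
tcp_rot: [2.178, 2.213, 0.03]
ft_force: [-0.2, 0.1, 0.6]
width: 0.225
```

Request:
carry_out(
  steps=[
    [[0, 0, -0.06, 0], [0, 0, 0, 0], [0, 0, 0, 0], [0, 0, 0, 0], [0, 0, 0, 0]],
  ],
  gripper=-1,
  grip_force=45,
)

```text
clock: 11.5
tcp_pos: [0.4927, -0.256, 0.1444]
tcp_rot: [2.176, 2.211, 0.031]
ft_force: [-2.2, 0.3, 2.2]
width: 0.101
```

Request:
carry_out(
  steps=[
    [[0, 0, 0.3, 0], [0, 0, 0.6, 0], [0, 0, 0.7, 0], [0, 0, 0.6, 0], [0, 0, 0.2, 0], [0.5, 0.5, 0, 0], [0.6, 0.65, 0, 0], [0.6, 0.65, 0, 0]],
  ],
)

```text
clock: 12.5
tcp_pos: [0.5783, -0.1656, 0.269]
tcp_rot: [2.182, 2.205, 0.032]
ft_force: [0.2, -0.5, -1.6]
width: 0.099
```

Request:
carry_out(
  steps=[
    [[0.6, 0.6, 0, 0], [0.4, 0.45, 0, 0], [0.2, 0.2, 0, 0], [0, 0, 0, 0], [0, 0, 0, 0]],
  ],
)

```text
clock: 13.12
tcp_pos: [0.6404, -0.0994, 0.265]
tcp_rot: [2.182, 2.211, 0.026]
ft_force: [-0.7, -0.0, -2.2]
width: 0.095
```

Request:
carry_out(
  steps=[
    [[0.18, 0.3, 0, 0], [0, 0, -0.2, 0], [0, 0, -0.3, 0], [0, 0, -0.2, 0], [0, 0, 0, 0]],
  ],
)

```text
clock: 13.75
tcp_pos: [0.6482, -0.0855, 0.227]
tcp_rot: [2.186, 2.209, 0.025]
ft_force: [-0.5, 0.7, -0.8]
width: 0.092
```

Request:
carry_out(
  steps=[
    [[0.03, 0.02, -0.2, 0], [0, 0, -0.3, 0], [0, 0, -0.2, 0], [0, 0, -0.1, 0], [0, 0, 0, 0]],
  ],
)

```text
clock: 14.38
tcp_pos: [0.649, -0.0845, 0.184]
tcp_rot: [2.187, 2.209, 0.023]
ft_force: [-0.5, 0.5, -2.0]
width: 0.094
```

```bash
python3 - <<'E'
from h import *
cv2.imwrite("pics/s7.png",cv2.resize(get_image("scene")[110:250,220:370],None,fx=4,fy=4))
s=bot.read_state();print(s["tcp_pos"],s["tcp_rot"],s["ft_force"],s["wrist_torque"],s["width"])
E
```

```text
[ 0.649121   -0.08454516  0.1842016 ] [2.18715987 2.2091838  0.02355358] [-1.12611233 -0.99517179 -3.12400674] [-0.00125401  0.35391156 -0.01292909] 0.0948875480226727
```

View pics/s7.png

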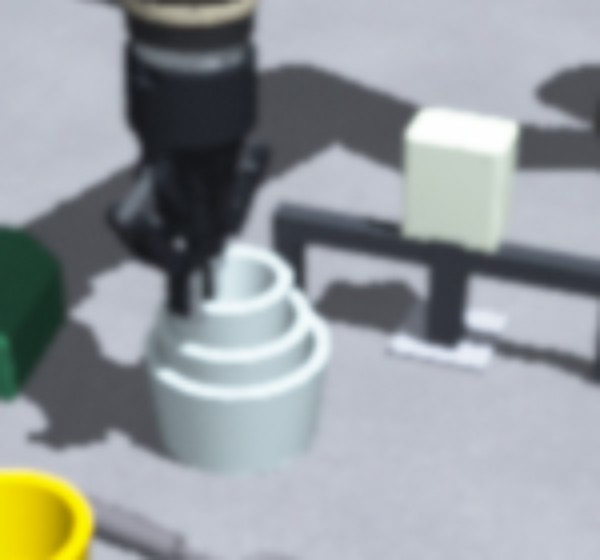

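pot_c is inside pot_b with about 8 mm to go (8 pictures viewed so far… this is the 8th).

Request:
carry_out(
  steps=[
    [[0, 0, -0.1, 0], [0, 0, -0.08, 0], [0, 0, -0.04, 0], [0, 0, 0, 0]],
  ],
)

```text
clock: 14.92
tcp_pos: [0.6497, -0.0844, 0.1769]
tcp_rot: [2.185, 2.206, 0.029]
ft_force: [-4.9, -0.0, -1.8]
width: 0.09
```

Request:
carry_out(
  steps=[
    [[-0.06, 0, 0, 0], [0, 0, -0.12, 0], [0, 0, -0.06, 0], [0, 0, 0, 0]],
  ],
)

```text
clock: 15.42
tcp_pos: [0.6497, -0.0843, 0.1769]
tcp_rot: [2.176, 2.198, 0.044]
ft_force: [-5.1, -0.4, -3.1]
width: 0.091
```

Request:
carry_out(
  steps=[
    [[0, 0, 0, 0], [0, 0, 0, 0], [0, 0, 0, 0], [0, 0, 0.3, 0], [0, 0, 0.8, 0], [-0.1, 0.2, 1, 0], [-0.3, 0.5, 0.5, 0], [-0.5, 0.8, 0, 0]],
  ],
  gripper=-0.55,
)

```text
clock: 16.42
tcp_pos: [0.6057, -0.0101, 0.3136]
tcp_rot: [2.178, 2.191, 0.049]
ft_force: [1.1, 0.1, -0.1]
width: 0.228
```

Request:
carry_out(
  steps=[
    [[-0.5, 0.8, 0, 0], [-0.55, 0.95, 0, 0], [-0.55, 0.95, 0, 0], [-0.55, 0.95, 0, 0], [-0.55, 0.95, -0.3, 0], [-0.5, 0.8, -0.4, 0], [-0.2, 0.3, -0.2, 0], [0, 0, 0, 0]],
  ],
  gripper=1,
)

```text
clock: 17.42
tcp_pos: [0.4296, 0.2855, 0.2795]
tcp_rot: [2.171, 2.189, 0.074]
ft_force: [-0.8, -0.8, 0.5]
width: 1.001
```

```bash
python3 - <<'E'
from h import *
t=get_image("top");s=get_image("scene")
for n,i in(("top",t),("scene",s)):
  for k,c,r,h in(("a",(.61,-.0834),.06,.07),("b",(.6145,-.0834),.05,.092),("c",(.6145,-.0834),.04,.114)):
    o=rim(n,i,c,r,h); print(k,n,np.round(o[0],4),np.round(o[1:],4))
cv2.imwrite("pics/s8.png",np.hstack([cv2.resize(t[160:280,280:400],None,fx=3,fy=3),cv2.resize(s[130:250,220:340],None,fx=3,fy=3)]))
s=bot.read_state();print(s["tcp_pos"],s["tcp_rot"],s["ft_force"])
E
```

```text
a top [ 0.6109 -0.0848] [6.03e-02 7.20e+01 7.00e-04]
b top [ 0.6166 -0.0777] [4.98e-02 7.20e+01 2.50e-03]
c top [ 0.6207 -0.0832] [4.29e-02 7.20e+01 1.30e-03]
a scene [ 0.6157 -0.0807] [5.97e-02 6.20e+01 1.00e-03]
b scene [ 0.6176 -0.0812] [5.03e-02 5.80e+01 1.20e-03]
c scene [ 0.6183 -0.083 ] [4.2e-02 7.2e+01 1.0e-03]
[0.43068745 0.28463281 0.28016716] [2.17265932 2.18621153 0.07593091] [ 0.44824552 -0.34540848  0.36601165]
```

View pics/s8.png

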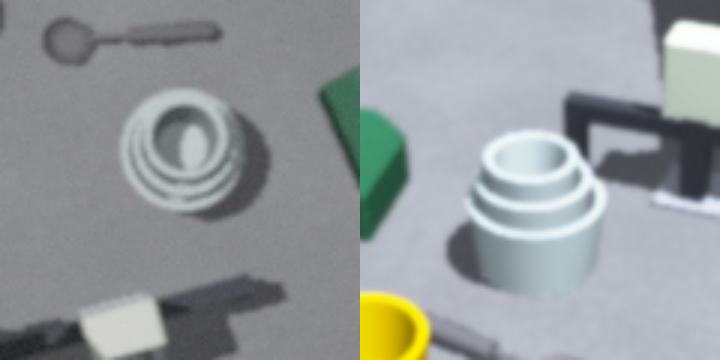

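pot_c is nested at about (0.619, -0.083) and looks level. The tool has picked up a small tilt, so I'll quantify it before grasping pot_d.

```bash
python3 - <<'E'
from h import *
from scipy.spatial.transform import Rotation as R
s=bot.read_state();M=R.from_rotvec(s["tcp_rot"]).as_matrix();print(M.round(3),s["tcp_pos"]+M[:,2]*.065,s["joints"].round(3))
E
```

```text
[[-0.006  0.997  0.076]
 [ 1.     0.006 -0.006]
 [-0.007  0.076 -0.997]] [0.43563439 0.28422507 0.21535696] [ 0.605  0.069 -0.157  1.286 -0.048  2.168]
```

The tool leans 4.4° with its fingertips toward +x. That nearly matches the slope of pot_d's near (-x) wall, so I'll pinch that wall: TCP target (0.383, 0.311).

Request:
carry_out(
  steps=[
    [[-0.5, 0.3, 0, 0], [-0.4, 0.25, -0.3, 0], [0, 0, -0.5, 0], [0, 0, -0.5, 0], [0, 0, -0.1, 0], [0, 0, 0, 0]],
  ],
  gripper=-0.55,
)

```text
clock: 18.27
tcp_pos: [0.3909, 0.3094, 0.2153]
tcp_rot: [2.182, 2.172, 0.091]
ft_force: [1.1, -0.7, -0.4]
width: 0.229
```

Request:
carry_out(
  steps=[
    [[-0.18, 0.03, -0.1, 0], [0, 0, -0.4, 0], [0, 0, -0.2, 0], [0, 0, 0, 0]],
  ],
)

```text
clock: 18.77
tcp_pos: [0.3823, 0.3116, 0.1827]
tcp_rot: [2.184, 2.17, 0.098]
ft_force: [-0.4, -0.2, -0.3]
width: 0.224
```

Request:
carry_out(
  steps=[
    [[0, 0, -0.3, 0], [0, 0, -0.2, 0], [0, 0, 0, 0]],
  ],
)

```text
clock: 19.15
tcp_pos: [0.3824, 0.3119, 0.1569]
tcp_rot: [2.183, 2.17, 0.1]
ft_force: [-0.7, -0.2, 0.6]
width: 0.225
```

Request:
carry_out(
  steps=[
    [[0, 0, -0.15, 0], [0, 0, 0, 0]],
  ],
)

```text
clock: 19.4
tcp_pos: [0.3825, 0.3119, 0.149]
tcp_rot: [2.183, 2.17, 0.1]
ft_force: [-0.2, 0.4, -0.5]
width: 0.226
```

Request:
carry_out(
  steps=[
    [[0, 0, 0, 0], [0, 0, 0, 0], [0, 0, 0, 0], [0, 0, 0, 0]],
  ],
  gripper=-1,
  grip_force=45,
)

```text
clock: 19.9
tcp_pos: [0.3827, 0.3121, 0.1495]
tcp_rot: [2.183, 2.17, 0.101]
ft_force: [0.4, -0.5, -0.5]
width: 0.099
```

Request:
carry_out(
  steps=[
    [[0, 0, 0.3, 0], [0, 0, 0.6, 0], [0, 0, 0.8, 0], [0, 0, 0.8, 0], [0, 0, 0.4, 0], [0, 0, 0.1, 0], [0, 0, 0, 0]],
  ],
)

```text
clock: 20.78
tcp_pos: [0.3817, 0.3112, 0.3088]
tcp_rot: [2.183, 2.17, 0.105]
ft_force: [0.4, 0.2, -2.4]
width: 0.099
```

Request:
carry_out(
  steps=[
    [[0.4, -0.4, 0, 0], [0.6, -0.7, 0, 0], [0.7, -0.9, 0, 0], [0.7, -0.9, 0, 0], [0.6, -0.9, 0, 0], [0.4, -0.9, 0, 0], [0.3, -0.9, 0, 0], [0.1, -0.7, 0, 0]],
  ],
)

```text
clock: 21.78
tcp_pos: [0.5732, -0.0127, 0.2978]
tcp_rot: [2.182, 2.184, 0.086]
ft_force: [0.5, -0.6, -1.6]
width: 0.097
```

Request:
carry_out(
  steps=[
    [[0.15, -0.6, 0, 0], [0.1, -0.4, 0, 0], [0, -0.1, 0, 0], [0, 0, 0, 0], [0, 0, 0, 0]],
  ],
)

```text
clock: 22.4
tcp_pos: [0.5847, -0.0704, 0.2933]
tcp_rot: [2.19, 2.186, 0.08]
ft_force: [-0.6, 0.9, -1.1]
width: 0.103
```

Request:
carry_out(
  steps=[
    [[0.12, -0.23, 0, 0], [0, 0, -0.3, 0], [0, 0, -0.4, 0], [0, 0, -0.2, 0], [0, 0, 0, 0]],
  ],
)

```text
clock: 23.02
tcp_pos: [0.5908, -0.0808, 0.2452]
tcp_rot: [2.187, 2.19, 0.08]
ft_force: [0.2, 0.2, -0.9]
width: 0.102
```

Request:
carry_out(
  steps=[
    [[0, -0.02, -0.2, 0], [0, 0, -0.25, 0], [0, 0, -0.15, 0], [0, 0, -0.08, 0], [0, 0, 0, 0]],
  ],
)

```text
clock: 23.65
tcp_pos: [0.5911, -0.0818, 0.2096]
tcp_rot: [2.186, 2.189, 0.081]
ft_force: [-0.3, -0.1, -0.5]
width: 0.098
```

Request:
carry_out(
  steps=[
    [[0, 0, -0.1, 0], [0, 0, -0.1, 0], [0, 0, -0.05, 0], [0, 0, 0, 0]],
  ],
)

```text
clock: 24.15
tcp_pos: [0.5912, -0.0823, 0.198]
tcp_rot: [2.185, 2.187, 0.081]
ft_force: [-0.8, -0.2, -0.2]
width: 0.096
```

Request:
carry_out(
  steps=[
    [[0, 0, -0.08, 0], [0, 0, -0.06, 0], [0, 0, 0, 0]],
  ],
)

```text
clock: 24.52
tcp_pos: [0.5909, -0.0825, 0.1986]
tcp_rot: [2.181, 2.183, 0.087]
ft_force: [-0.4, -0.0, -1.1]
width: 0.098
```

Contact at the expected height of 0.198. Releasing.

Request:
carry_out(
  steps=[
    [[0, 0, 0, 0], [0, 0, 0, 0], [0, 0, 0, 0], [0, 0, 0.2, 0], [0, 0, 0.7, 0], [0, 0, 1, 0], [-0.1, 0.5, 0.5, 0], [-0.2, 1, 0, 0]],
  ],
  gripper=-0.55,
)

```text
clock: 25.52
tcp_pos: [0.5761, -0.0082, 0.3226]
tcp_rot: [2.187, 2.178, 0.088]
ft_force: [-0.3, -0.1, -1.2]
width: 0.227
```

Request:
carry_out(
  steps=[
    [[-0.5, 1, 0, 0], [-0.5, 1, 0, 0], [-0.5, 1, 0, 0], [-0.5, 1, 0, 0], [0, 0, 0, 0], [0, 0, 0, 0]],
  ],
)

```text
clock: 26.28
tcp_pos: [0.4725, 0.2001, 0.3277]
tcp_rot: [2.181, 2.18, 0.098]
ft_force: [0.4, -0.2, 0.3]
width: 0.225
```

```bash
python3 - <<'E'
from h import *
t=get_image("top");s=get_image("scene")
for n,i in(("top",t),("scene",s)):
  for k,c,r,h in(("a",(.61,-.0834),.06,.07),("c",(.619,-.0834),.04,.114),("d",(.62,-.083),.03,.136)):
    o=rim(n,i,c,r,h); print(k,n,np.round(o[0],4),np.round(o[1:],4))
cv2.imwrite("pics/s9.png",np.hstack([cv2.resize(t[160:280,280:400],(400,400)),cv2.resize(s[170:235,250:315],(400,400),interpolation=cv2.INTER_CUBIC)]))
t0=cv2.imread("pics/top0.png")
s=bot.read_state();print(s["tcp_pos"],s["width"])
E
```

```text
a top [ 0.6112 -0.0847] [6.05e-02 7.20e+01 6.00e-04]
c top [ 0.6243 -0.0754] [3.93e-02 7.20e+01 2.10e-03]
d top [ 0.6248 -0.0825] [3.46e-02 6.80e+01 2.10e-03]
a scene [ 0.6164 -0.0798] [5.9e-02 6.5e+01 1.4e-03]
c scene [ 0.6197 -0.0812] [4.09e-02 6.50e+01 1.20e-03]
d scene [ 0.62   -0.0818] [3.19e-02 7.20e+01 1.00e-03]
[0.47290062 0.19939923 0.3274147 ] 0.22267608229579391
```

View pics/s9.png

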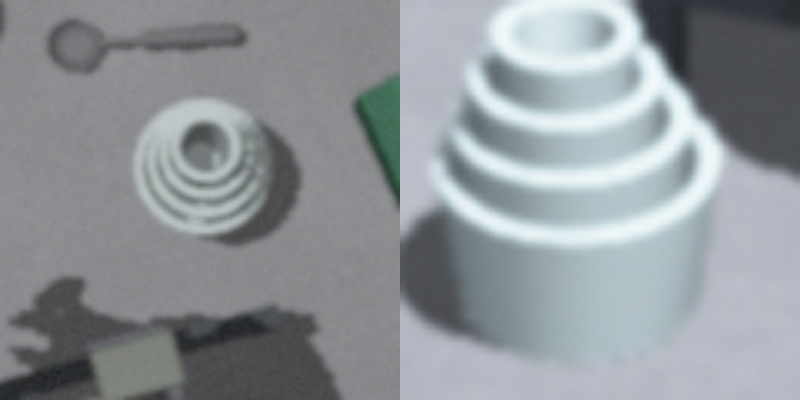

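All four are nested. One quick numeric check of heights, using the front rim rows in the scene view and the d ring centre from above.

```bash
python3 - <<'E'
from h import *
print("d,a top",ray("top",(342.4,205),.136).round(4),ray("top",(341.5,210.1),.07).round(4))
C={"a":(.6105,.06,.07),"b":(.614,.05,.092),"c":(.6175,.04,.114),"d":(.621,.03,.136)}
obs={"a":237,"b":177,"c":125,"d":65}
for k,(x,r,h) in C.items():
    th=np.linspace(0,6.28,90)
    f=lambda q,z:max(proj("scene",[x+q*np.cos(a),-.083+q*np.sin(a),z])[1] for a in th)
    print(k,"pred crop row",(np.mean([f(r,h),f(r-.008,h)])-170)*400/65, "+5mm:",(np.mean([f(r,h+.005),f(r-.008,h+.005)])-170)*400/65,"obs",obs[k])
t=get_image("top"); hsv=cv2.cvtColor(t,cv2.COLOR_BGR2HSV);h0=cv2.cvtColor(cv2.imread("pics/top0.png"),cv2.COLOR_BGR2HSV)
for nm,lo,hi in(("green",(65,80,30),(95,255,255)),("yellow",(20,120,60),(35,255,255))):
    print(nm,[np.round([m["m10"]/m["m00"],m["m01"]/m["m00"]],1) for m in(cv2.moments(cv2.inRange(x[100:350],lo,hi),True) for x in(h0,hsv))])
E
```

```text
d,a top [[ 0.6135 -0.087 ]] [[ 0.6088 -0.0879]]
a pred crop row 230.20967276859386 +5mm: 220.05363197477803 obs 237
b pred crop row 174.9039633549777 +5mm: 164.5212099375511 obs 177
c pred crop row 118.85942654117937 +5mm: 108.24478294251426 obs 125
d pred crop row 62.061157635047 +5mm: 51.209298077620375 obs 65
green [array([408.6,  98.7]), array([408.6,  98.7])]
yellow [array([336.4,  36.1]), array([336.4,  36.1])]
```

Every rim row is within about 3 mm of nominal and differs by a near-constant offset, so the pots are fully seated and level. The green cave and yellow pot have not moved. Handing in.

```bash
python3 -c "
from plant import bot
print(bot.close_job())"
```

```text
the job is handed in; nothing more can be done
None
```

The four pots are nested in size order, b in a, c in b and d in c, with pot_a left where it stood. I pinched each pot by its wall, lowered it until it touched down, then released it. The job was handed in at about 26.5 s, with the arm parked clear of everything.

**Seating:** In the last scene view all four rims look level. Each rim edge is within about 3 mm of its fully nested height, all off in the same direction, which fits a small calibration offset. Each pot also touched down at the height expected for full nesting.

**Bystanders:** Before and after images show the cave and the yellow look-alike did not move. I did not run that comparison for the scraper, spoon, timer button or purple pots. The arm stayed well clear of the timer box throughout.

**Checks that disagreed:**
- **Top-view circle fits:** the last fits for c and d were unreliable because the rings merge in the picture. They put d about 4 mm further in +x than the scene view did. A hand reading of the d ring put it about 7 mm the other way.
- **Pots off-centre:** the inner pots rest toward +x, each by about the 3.5 mm play.
- **Tool tilt:** the tool leaned up to about 6° by the end. I allowed for this when grasping pot_d.

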